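# Clamp a glass tile with a ratchet lever

## Robot

A 6-joint arm with a two-finger parallel gripper is mounted at the origin on a cart in front of the work surface, level with it; the furniture and walls round the work are solid. World frame = base frame: x ahead of the robot, y to its left, z up, the work surface at z = 0. Lengths are in mm, angles in rad, forces in N, time in s.
With the tool pointing down it reaches from about 300 to 825 mm from the base axis. Payload 5.4 kg.
Tool frame: the origin (TCP) lies at the very end of the fingers, on their centre line; the grasp point (between the pads) lies 19 mm behind it; y points along the fingers, x is the direction in which the jaws open and shut, and the axes are right-handed (so a half turn about y gives the same grasp; the last joint's range is limited). The gripper opens to 92 mm and grips with 3 to 60 N. Pads are 20 mm wide; open, the fingers measure 128 mm over their backs; the gripper's body (75 mm by 189 mm) begins 69 mm behind the grasp point.
Start: joints at [-1.327, 0.158, 1.597, -0, 1.386, -0.21], TCP at [252.046, -516.797, 214.601] pointing down, gripper open.
Joint ranges: [-2.91, 2.91], [-0.94, 2.29], [0.18, 2.7], [-1.29, 4.43], [0.17, 2.64], [-3, 3]. Speed limits (rad/s): [2.57, 2.57, 3.14, 3.14, 3.14, 3.14].

## Interface

Orientations are given as a rotation vector (axis times angle).
In Python, from plant import ctrl, capture, nets gives the robot as it stands.
- The arm moves only by the shell command python3 -m inch 'ROWS' [FORCE]. ROWS is a JSON object of lists of equal length, an entry for each row: "hand": the opening, from 0 (shut) to 1 (fully open); "offset": the shift along the world's x, y, z in mm, a list of three; "angular": the turn, a rotation vector about the world's x, y, z in rad, a list of three. A call has 1 to 20 rows; each row shifts and turns the commanded pose from where the row before left it; what a row does not reach is not made up. A row lasts 1/12 s, in which the tool goes at most 41.7 mm and 7.16 degrees, less where a joint would pass 70% of its speed; a pose out of reach is approached as far as the arm can. A call with a gripper value outside its range is refused whole. The fingers move at their own pace and stop on an object; FORCE is the grip in N (left out, the last holds). Time passes only in rows, so rows that do not move let the fingers close. It gives the time, the measured TCP pose, the force and the opening at its end, in the units of the state.
- ctrl.read_state(): the state, without advancing time (a new reading comes with each control period).
- capture(name): name is "scene" or "side" or "wrist"; returns a dict with "img" (480x640x3 uint8, blue, green, red), "camera_matrix" (3x3 intrinsics, pixels), "extrinsics" (4x4, takes a point from world to camera coordinates); the wrist camera has in their place "hand_eye" (4x4, takes a point from camera to tool coordinates, whose origin is the TCP and whose axes are the tool frame's). Camera axes: x right, y up, looking along -z (the intrinsics and any distortion apply to the point x, -y, -z); pixel columns grow to the right and rows downward; lengths in mm; the calibration is good to about 2 mm. A picture is of the moment at which its call begins: read the wrist's pose just before it. There is no depth.
- ctrl.job_done(): hands the job in, once; it reports no verdict.
Trained networks look in the newest picture that a camera, given by its name, has taken for a name from the list of things; names that differ only in an ending like _2 or _b are one class to them, and where a whole thing is asked for, a point or a joint stands for the part that bears it (a point fixed in the world has none). Each returns a list of dicts, best first, with "conf" (0 to 1); they miss things now and then, are a little off and sometimes report something else, mostly with a low value. They report only what shows in the picture. A call takes as long as a camera call. They do not tell look-alikes from the thing itself.
- nets.masks_of(camera, target): "region" (480x640 bool, what is visible of it) and "centre" ([column, row] in pixels, amid what is visible of it).
The state is a dict: "t": time; "joint_positions": joint angles; "joint_vel": joint speeds; "effort": joint torques, N m; "position": TCP position; "ee_rot": TCP orientation; "ft_force": force on the tool from outside, world axes, zero at the start; "wrist_torque": the same for the moment, N m; "finger_gap": finger opening in mm.
Only numpy, scipy, OpenCV 4.12 (cv2) and the standard library are available. Lean on these libraries where they do the work, as an engineer would, in place of code of your own. Each camera call takes 0.05 s, during which the arm holds its last target.

## Task

Gently slide the black glass tile along the bed of the grey clamp, in under the pad, until it rests against the fence at the end. Then work the orange-knobbed ratchet lever to and fro in short swings (clockwise tightens, stop pins block a full turn) until the pad holds the tile firmly: stop as soon as the lever is about twice as hard to push as when it ran free, so that the glass is not crushed. Let go, and leave the other things on the table where they are.

Things in the scene. Friction and masses are not known exactly. Their poses are not given: they have to be found in the camera images.
- clamp: Grey bench clamp, fixed; base 82 (x) x 124 (y) x 12 mm. Origin on the table under the screw axis, z up. Bed along y, top 20 mm high, open at +y (base ends at y = +75 mm). Side rails at x = +-33 to 39 mm, 26 mm high. Column at -y with an over-arm whose 68 mm round head (62 to 78 mm high) carries the upright screw; top of all over the axis 105 mm.
- fence (a point): Point on the fence, the column's face at clamp y = -20 mm (here x = 0, 26 mm high); the tile's narrow far side must come to rest on it.
- tile_center (a point): Centre of the black glass tile, 62 (x) x 88 (y) x 12 mm, 0.2 kg, 6 mm above its underside. It lies loose on the bed between the rails, long side along the bed, 15 to 30 mm short of the fence; its near end sticks out at the open +y end: push it there towards clamp -y, never with more than 25 N. Home, its centre is at clamp y = +24 mm.
- tile: The same tile: origin at the centre of its underside, axes as above.
- screw_axis (a point): Point on the upright screw axis at the height of the lever bar's middle (93 mm above the table); the lever turns about it.
- lever_knob (a point): Centre of the orange upright knob on the lever's end: 16 mm thick, 98 to 128 mm above the table, 75 mm from the screw axis; it spins freely on its own pin. Driving the free screw takes about 5 N here, square to the lever; once the pad bears this rises by 0.8 N per 10 N of pad force, all of it within about 0.3 rad of lever.
- lever (a joint): Lever angle, rad: 0 = points to clamp -x, positive = clockwise seen from above (knob towards clamp +y); stop pins at -0.655 and +0.655. Clockwise drives the screw; counter-clockwise the ratchet slips (under 1 N at the knob), clicking every 30 degrees, so after a reversal up to 30 degrees are idle. 2 to 4 swings are needed. The screw stays where it is left.
- pad: Carrier of the rubber pad, lowered 6 mm per rad of screw; does not turn. Frame as the clamp's when fully up.
- pad_face (a point): Centre of the pad's round face (22 mm across, looks down) over clamp x = y = 0; it starts 9 to 16 mm above the tile (top 32 mm above the table). Firm is over 25 N on the tile, crushed is over 90 N; at twice the free effort it is about 60 N.
- parts_pot: White plastic pot with a green lid, 45 mm across, 43 mm high; origin under its centre. Leave it.
- chuck_spare: Red pencil chuck lying on the table, 14 x 58 x 14 mm; origin under its centre. Leave it.
- rubber_block: Beige rubber block with a blue sleeve, 25 x 52 x 18 mm; origin under its centre. Leave it.
- pencil_case_2: Red test pencil lying on the table, 150 mm long; origin under its centre. Leave it.
Things that resemble listed ones, but are neither listed nor needed, are in the scene too. What is shaped like the tile but green or yellow is not meant.

How it is judged (in metres and radians):
On the way, in this order (a step that is already met when the one before it is completed fails the run):
1. the tile rests against the fence, the pad not yet on it (y of tile_center in the frame of clamp below 0.0265 m and contact force between pad and tile below 1 N), for 0.2 s.
2. the pad presses the tile firmly (contact force between pad and tile above 25 N), for 0.2 s.
At the end, for the whole second after the job is handed in: The tile lies against the fence (within 2.5 mm) and straight on the bed (within 0.06 rad), at rest, and the pad presses it with more than 25 N (y of tile_center in the frame of clamp below 0.0265 m and angle between the y axis of tile and the y axis of clamp, either way round below 0.06 rad and contact force between pad and tile above 25 N and linear speed of tile below 0.01 m/s); the robot touches nothing.
It fails at once if the glass crushed: the pad pressed the tile with more than 90 N (contact force between pad and tile above 90 N).
It fails at once if the fingers pressed the tile with more than 25 N (contact force between the fingers and tile above 25 N).
It fails at once if another thing on the table was moved by more than 3 cm (distance of any of parts_pot, chuck_spare, rubber_block, pencil_case_2 from where it was at the start of the episode above 0.03 m).
It also fails if it takes over 72 s, if anything falls off the work surface, if the arm or the gripper's body presses on something with over 40 N, if the wrist force passes 120 N, or if a joint passes its speed limit or range.

## Working session

There is one attempt and no reset: what is moved stays moved. The work goes in short steps, Python scripts to look and compute and a shell command to move; the robot and the scene stay as the last step left them, time stands still between calls to the robot, and variables do not carry over. Pictures are saved under pics/ and viewed, and the job is handed in when it is done.

```bash
ls; mkdir -p pics
cat > h.py <<'E'
import numpy as np, cv2
from plant import ctrl, capture, nets
from scipy.spatial.transform import Rotation as R
def ray(c,px,T=None):
    K=c["camera_matrix"]; p=np.linalg.inv(K)@[px[0],px[1],1]
    d=np.array([p[0],-p[1],-p[2]])
    if T is None: T=np.linalg.inv(c["extrinsics"])
    return T[:3,3], T[:3,:3]@d/np.linalg.norm(d)
def atz(c,px,z,T=None):
    o,d=ray(c,px,T); return o+d*(z-o[2])/d[2]
def proj(c,P,T=None):
    M=c["extrinsics"] if T is None else np.linalg.inv(T)
    q=M[:3,:3]@np.array(P,float)+M[:3,3]; q=np.array([q[0],-q[1],-q[2]]); u=c["camera_matrix"]@q
    return u[:2]/u[2]
def tri(rs):
    A=np.zeros((3,3));b=np.zeros(3)
    for o,d in rs:
        M=np.eye(3)-np.outer(d,d);A+=M;b+=M@o
    return np.linalg.solve(A,b)
def wristT(c,s):
    T=np.eye(4);T[:3,:3]=R.from_rotvec(s["ee_rot"]).as_matrix();T[:3,3]=s["position"]
    return T@c["hand_eye"]
E
python3 - <<'E'
from h import *
s=ctrl.read_state(); print(s)
for n in ["scene","side","wrist"]:
    c=capture(n); cv2.imwrite(f"pics/{n}0.png",c["img"]); print(n,c.keys(), c.get("extrinsics"),c["camera_matrix"])
    for t in ["clamp","tile","lever_knob","tile_center","screw_axis","fence","pad","pad_face"]:
        try: print(t,[(round(m["conf"],2),np.round(m["centre"],1).tolist(),int(m["region"].sum())) for m in nets.masks_of(n,t)])
        except Exception as e: print(t,e)
E
```

```text
pics
{'t': 0.0, 'joint_positions': array([-1.32708445e+00,  1.59078074e-01,  1.59821568e+00,  1.75228539e-05,
        1.38621074e+00, -2.10067842e-01]), 'joint_vel': array([-3.83802387e-04, -3.14507947e-04, -5.56367418e-05, -3.60193559e-04,
        1.30149331e-03,  1.21346642e-03]), 'effort': array([ 3.23144413e-04, -3.85580099e+01, -3.22102654e+01,  7.00829574e-02,
        3.80467158e-02, -1.53820092e-04]), 'position': array([ 251.90835953, -516.18449292,  213.61091957]), 'ee_rot': array([-1.38897623,  0.86974105, -0.86750778]), 'ft_force': array([ 0.46215753, -0.15822649, -0.06332115]), 'wrist_torque': array([0.05375827, 0.02422456, 0.04371997]), 'finger_gap': 91.70602348480152}
scene dict_keys(['img', 'camera_matrix', 'extrinsics']) [[-6.47991519e-01 -7.61183605e-01 -2.65802692e-02  3.32213246e+02]
 [ 2.91609163e-01 -2.80182238e-01  9.14582970e-01 -1.89268965e+02]
 [-7.03612882e-01  5.84890958e-01  4.03523828e-01 -9.78517140e+02]
 [ 0.00000000e+00  0.00000000e+00  0.00000000e+00  1.00000000e+00]] [[453.7557377   0.        318.9943847]
 [  0.        453.7557377 245.1966521]
 [  0. 
[... 934 characters left out ...]
  ]]
clamp [(0.77, [315.7, 200.0], 1284)]
tile [(0.86, [309.6, 254.0], 662), (0.65, [320.0, 163.7], 456), (0.54, [331.7, 195.2], 118)]
lever_knob [(0.68, [302.5, 288.5], 390), (0.56, [306.8, 185.8], 306)]
tile_center [(0.83, [309.5, 250.1], 661), (0.63, [324.5, 159.9], 451)]
screw_axis [(0.6, [313.7, 200.7], 1318)]
fence [(0.82, [317.1, 202.3], 1420)]
pad [(0.23, [314.4, 199.9], 1419)]
pad_face []
wrist dict_keys(['img', 'camera_matrix', 'hand_eye']) None [[371.16888796   0.         317.63803209]
 [  0.         371.16888796 240.60658216]
 [  0.           0.           1.        ]]
clamp []
tile []
lever_knob []
tile_center []
screw_axis []
fence []
pad []
pad_face [(0.59, [285.3, 10.2], 296)]
```

View pics/scene0.png

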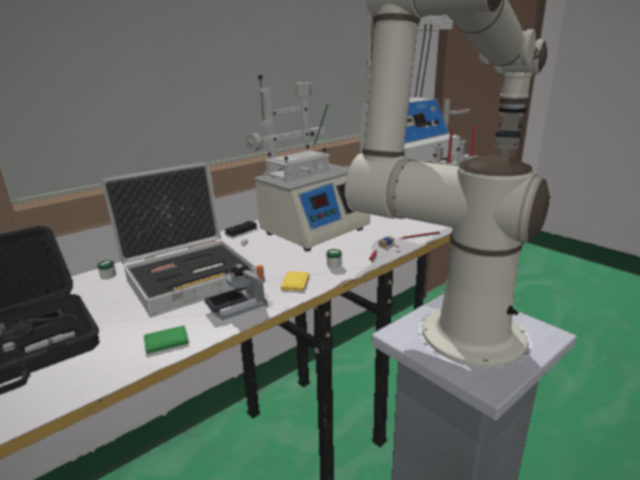

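View pics/side0.png

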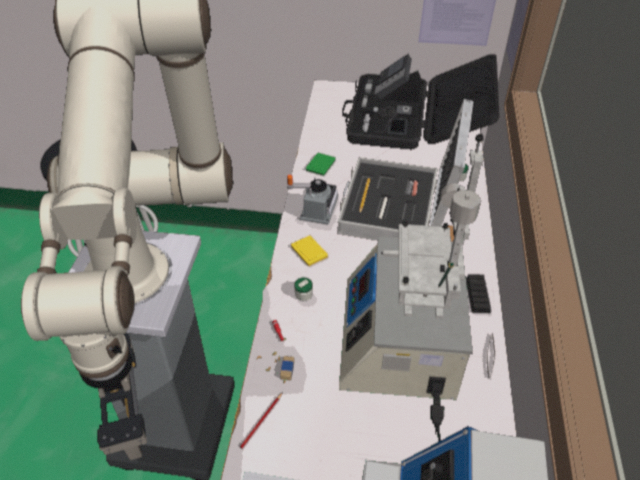

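View pics/wrist0.png

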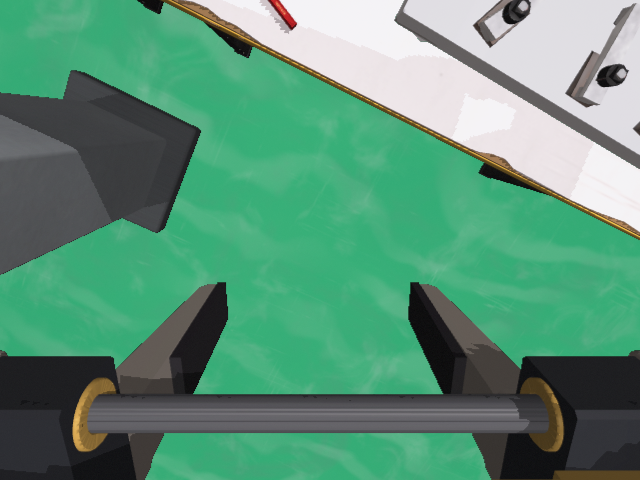

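Run:
```python
import cv2
a=cv2.imread("pics/scene0.png")[230:370,130:330];b=cv2.imread("pics/side0.png")[130:300,240:400]
cv2.imwrite("pics/sc_crop.png",cv2.resize(a,None,fx=4,fy=4,interpolation=2));cv2.imwrite("pics/si_crop.png",cv2.resize(b,None,fx=3.5,fy=3.5,interpolation=2))
```

```text
(no output)
```

View pics/sc_crop.png

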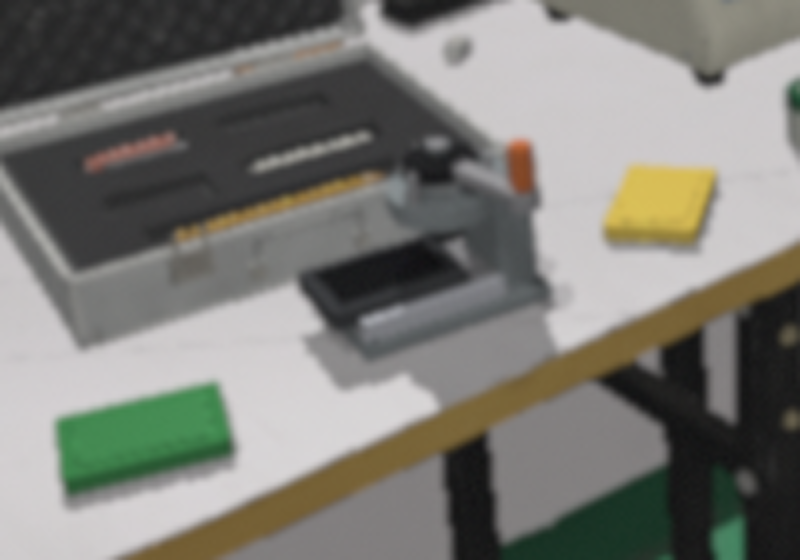

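View pics/si_crop.png

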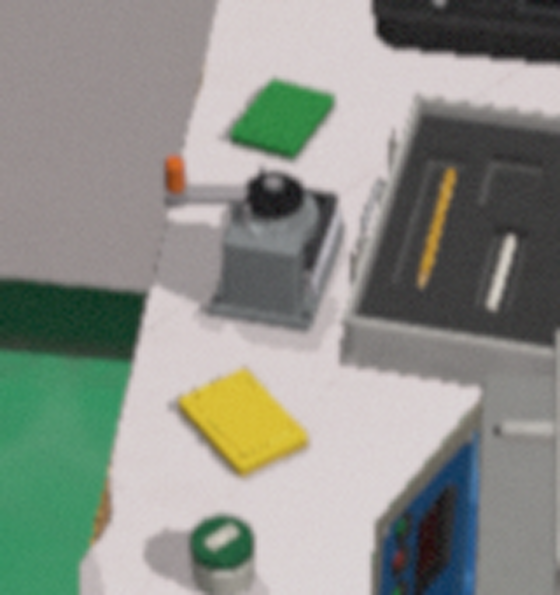

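The scene view shows three tile shapes: black in the grey clamp at (224,300), green at (161,338) and yellow at (292,282). Only the black one fits the description. The orange knob is at (260,271), clear of the orange and yellow pencils in the case. In the side view the knob is at (290,180) and the hub at (319,184). The bed opens towards world +y.

Run:
```python
from h import *
a=capture("scene");b=capture("side")
for n,p,q in [("knob",(260,271),(290,179.7)),("hub",(238.8,268),(318.6,184.5)),("pot",(334.5,258),(303.5,288))]:
    rs=[ray(a,p),ray(b,q)];P=tri(rs);print(n,P,proj(a,P),proj(b,P))
for z,p in [(26,(160.7,338.2)),(26,(291.6,282))]: print(atz(a,p,12))
s=ctrl.read_state();M=R.from_rotvec(s["ee_rot"]).as_matrix();print(M.round(3)); print(capture("wrist")["hand_eye"].round(3))
```

```text
knob [376.23957375 288.78951051 111.82573725] [259.74876298 270.85302992] [289.82403698 179.87415593]
hub [452.00059747 299.77142592  95.17829827] [238.79156999 267.9946975 ] [318.59399837 184.5064932 ]
pot [455.25214137  -7.10325688  20.7074845 ] [333.7395138  257.66856648] [302.70752595 288.57523979]
[426.56230705 517.86760554  12.        ]
[434.9995718  159.79984531  12.        ]
[[ 0.438 -0.     0.899]
 [-0.899 -0.     0.438]
 [ 0.    -1.    -0.   ]]
[[ 1.00000e+00  0.00000e+00  1.00000e-03  1.08400e+00]
 [ 0.00000e+00  2.97000e-01 -9.55000e-01 -1.69776e+02]
 [-0.00000e+00  9.55000e-01  2.97000e-01  8.55310e+01]
 [ 0.00000e+00  0.00000e+00  0.00000e+00  1.00000e+00]]
```

```bash
python3 -m inch '{"hand":[1,1,1,1,1,1,1,1,1,1,1,1,1,1,1,1,1,1,1],"offset":[[5,20,15],[8,39,5],[8,39,5],[8,39,5],[8,39,5],[8,39,5],[8,39,5],[8,39,5],[8,39,5],[8,39,5],[8,39,5],[8,39,5],[8,39,5],[8,39,5],[8,39,5],[8,39,5],[8,39,0],[8,39,0],[8,30,0]],"angular":[[0,0,0.06],[0,0,0.06],[0,0,0.06],[0,0,0.06],[0,0,0.06],[0,0,0.06],[0,0,0.06],[0,0,0.06],[0,0,0.06],[0,0,0.06],[0,0,0.06],[0,0,0.06],[0,0,0.06],[0,0,0.06],[0,0,0.06],[0,0,0.06],[0,0,0.06],[0,0,0.06],[0,0,0.04]]}' 20
cat > look.py <<'E'
import sys
from h import *
n=sys.argv[1]
s=ctrl.read_state();c=capture("wrist");cv2.imwrite(f"pics/{n}.png",c["img"])
np.save(f"{n}.npy",wristT(c,s)); np.save("K.npy",c["camera_matrix"])
print(s["t"],s["position"],s["ft_force"],R.from_rotvec(s["ee_rot"]).as_matrix().round(3).tolist(), s["joint_positions"].round(2))
for t in ["clamp","tile","lever_knob","pad"]: print(t,[(round(m["conf"],2),np.round(m["centre"],1).tolist(),int(m["region"].sum())) for m in nets.masks_of("wrist",t)])
E
python3 look.py w1
```

```text
t: 3.08
position: [400.8, 199.2, 304.9]
ee_rot: [-1.57, -0.007, 0.006]
ft_force: [-0.2, -1.1, -0.3]
finger_gap: 91.8
3.0833 [400.80617643 199.23807424 304.88125492] [-0.18351192 -1.09938313 -0.2917338 ] [[1.0, 0.001, -0.008], [0.008, 0.001, 1.0], [0.001, -1.0, 0.001]] [ 0.19 -0.23  1.8   0.    1.57  0.18]
clamp [(0.82, [358.0, 117.6], 6873)]
tile [(0.94, [353.7, 242.9], 3170), (0.65, [371.8, 52.2], 2925)]
lever_knob [(0.55, [357.9, 114.2], 2814)]
pad []
```

View pics/w1.png

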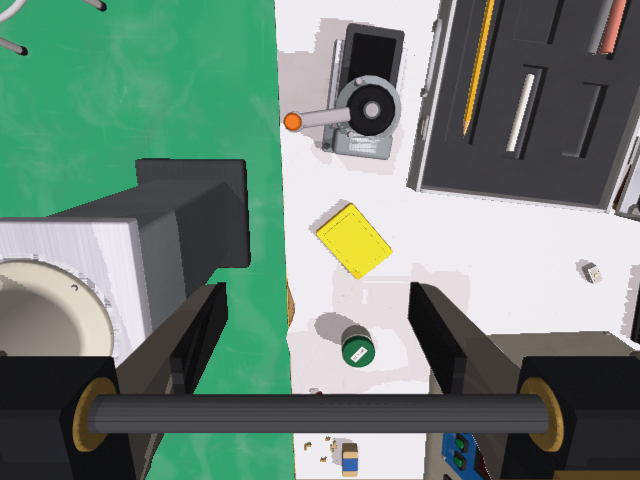

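The wrist view shows the clamp at about (360,100): black tile (372,50), hub (372,110), orange knob (293,121), yellow decoy (354,243). The bed axis is turned slightly clockwise from world y. I'll move on for a second wrist view.

```bash
python3 -m inch '{"hand":[1,1,1,1],"offset":[[10,36,0],[10,36,0],[10,36,0],[10,36,0]],"angular":[[0,0,0],[0,0,0],[0,0,0],[0,0,0]]}'
python3 look.py w2
python3 - <<'E'
import cv2
for n,(x,y) in dict(w1=(270,10),w2=(220,120)).items():
    a=cv2.imread(f"pics/{n}.png")[y:y+160,x:x+200];cv2.imwrite(f"pics/{n}c.png",cv2.resize(a,None,fx=3.75,fy=3.75,interpolation=2))
E
```

```text
t: 3.67
position: [442.0, 340.0, 305.1]
ee_rot: [-1.571, -0.0, -0.001]
ft_force: [0.6, -0.1, 0.1]
finger_gap: 91.7
3.6667 [441.98107154 340.03674931 305.07418848] [ 0.56366095 -0.13026434  0.10855296] [[1.0, 0.001, 0.0], [-0.0, -0.0, 1.0], [0.001, -1.0, -0.0]] [ 0.44  0.07  1.52 -0.    1.55  0.44]
clamp [(0.9, [316.1, 247.0], 5148), (0.33, [313.0, 252.5], 2212)]
tile [(0.75, [331.9, 186.5], 2802), (0.65, [323.9, 334.2], 2608), (0.56, [305.9, 51.0], 4775)]
lever_knob [(0.85, [310.7, 249.4], 2181)]
pad []
```

View pics/w2.png

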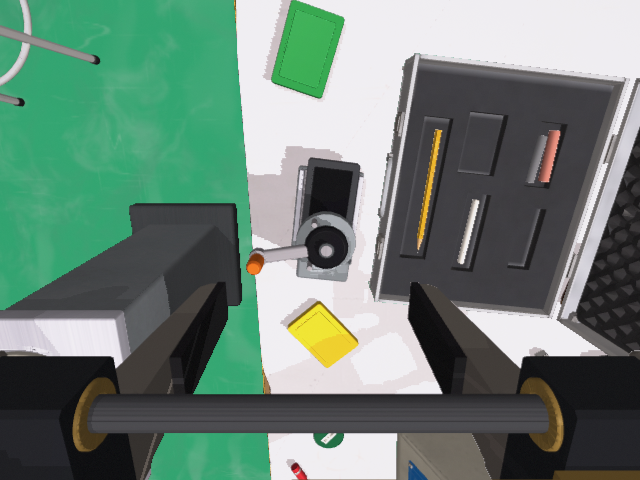

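View pics/w1c.png

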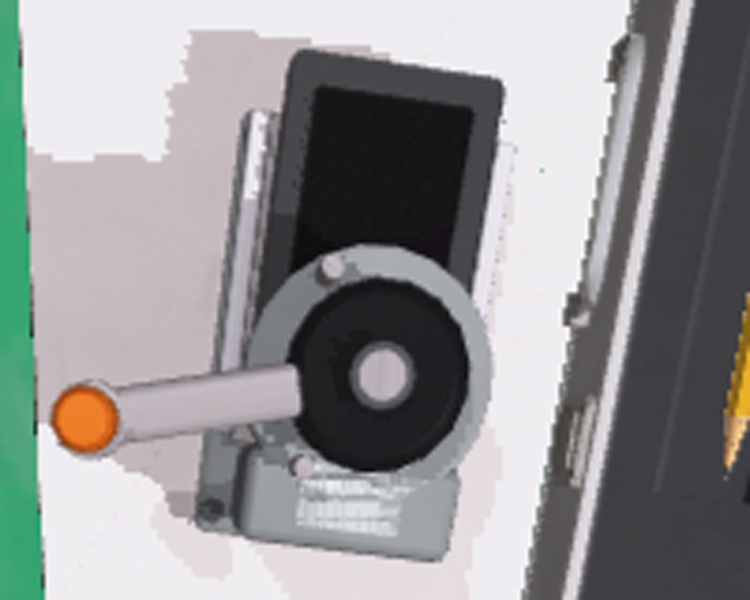

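View pics/w2c.png

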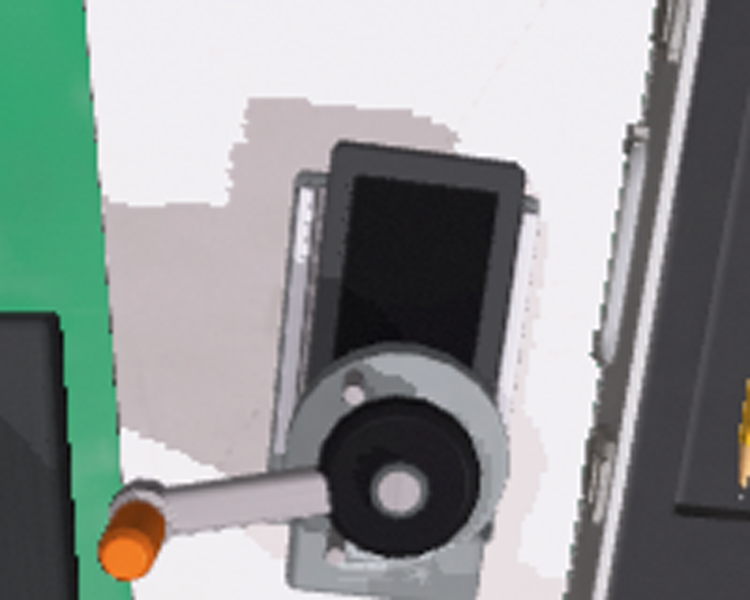

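```bash
cat > est.py <<'E'
from h import *
K=np.load("K.npy");c={"camera_matrix":K};T1=np.load("w1.npy");T2=np.load("w2.npy")
f1=lambda p:(p[0]/3.75+270-.4,p[1]/3.75+10-.4); f2=lambda p:(p[0]/3.75+220-.4,p[1]/3.75+120-.4)
P={}
for n,p,q in [("knobtop",(85,417),(127,553)),("screwtop",(382,375),(401,490)),("tileL",(289,50),(334,142)),("tileR",(505,80),(525,163)),("pin+",(331,266),(353,390))]:
    X=tri([ray(c,f1(p),T1),ray(c,f2(q),T2)]);P[n]=X;print(n,X.round(1),"res",(proj(c,X,T1)-f1(p)).round(1))
for n,z,p,q in [("tileL",32,(289,50),(334,142)),("tileR",32,(505,80),(525,163)),("tileLside",32,(258,305),(303,395)),("knob",128,(85,417),(127,553)),("screw",105,(382,375),(401,490))]:
    print(n,atz(c,f1(p),z,T1).round(1),atz(c,f2(q),z,T2).round(1))
E
python3 est.py
```

```text
knobtop [378.8 287.1 124.1] res [-0.2 -0.1]
screwtop [452.8 297.9 102.9] res [0.2 0.1]
tileL [432.6 388.   27.2] res [0.5 0.2]
tileR [493.9 381.1  27. ] res [-0.3 -0.1]
pin+ [439.6 324.3  93. ] res [-0.1 -0. ]
tileL [431.7 387.   32. ] [433.2 388.2  32. ]
tileR [493.2 379.9  32. ] [492.9 381.7  32. ]
tileLside [424.6 320.1  32. ] [422.4 306.8  32. ]
knob [379.2 287.  128. ] [379.4 288.7 128. ]
screw [452.3 297.9 105. ] [452.9 298.5 105. ]
```

The heights check: knob top 124 mm, screw top 103 mm, tile top about 27 to 32 mm. The clamp axis is at (452.6, 298.2) with yaw about -0.108. The lever stands at about -0.25 rad. The tile is about 18.6 mm short of home, with its near end at clamp y of about 86.6. Next I'll go down in front of that end with the fingers closed.

```bash
python3 -m inch '{"hand":[0,0,0,0,0,0,0,0,0,0,0,0],"offset":[[8,25,0],[8,25,0],[7,23,0],[0,0,-35],[0,0,-40],[0,0,-40],[0,0,-40],[0,0,-40],[0,0,-35],[0,0,-22],[0,0,-13],[0,0,0]],"angular":[[0,0,-0.04],[0,0,-0.04],[0,0,-0.028],[0,0,0],[0,0,0],[0,0,0],[0,0,0],[0,0,0],[0,0,0],[0,0,0],[0,0,0],[0,0,0]]}' 20
python3 look.py w3
```

```text
t: 4.92
position: [462.7, 410.6, 37.3]
ee_rot: [-1.572, 0.087, -0.081]
ft_force: [-0.5, -1.0, -0.2]
finger_gap: 13.8
4.9167 [462.71110135 410.56951906  37.27348451] [-0.45683486 -0.9568618  -0.15946303] [[0.994, -0.004, 0.107], [-0.107, -0.003, 0.994], [-0.004, -1.0, -0.003]] [ 0.53  0.46  1.59 -0.    1.09  0.64]
clamp [(0.85, [316.2, 472.6], 1154)]
tile [(0.92, [233.9, 102.1], 23356), (0.56, [315.1, 433.5], 4375)]
lever_knob [(0.45, [318.5, 471.8], 1135)]
pad []
```

View pics/w3.png

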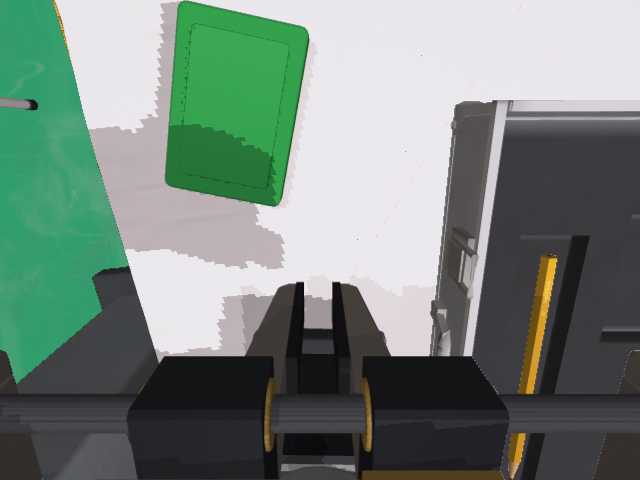

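The wrist view shows the fingers nearly shut at (320,350), above the white table just off the open end. The green decoy at (235,100) and the case are well clear.

```bash
python3 -m inch '{"hand":[0,0,0,0,0,0,0],"offset":[[0,0,-7],[0,0,-5],[0,0,0],[0,0,0],[-0.5,-5,0],[-0.5,-5,0],[0,0,0]],"angular":[[0,0,0],[0,0,0],[0,0,0],[0,0,0],[0,0,0],[0,0,0],[0,0,0]]}'
python3 -m inch '{"hand":[0,0,0,0,0,0,0,0],"offset":[[-0.1,-1,0],[-0.1,-1,0],[-0.1,-1,0],[-0.1,-1,0],[-0.1,-1,0],[-0.1,-1,0],[-0.1,-1,0],[-0.1,-1,0]],"angular":[[0,0,0],[0,0,0],[0,0,0],[0,0,0],[0,0,0],[0,0,0],[0,0,0],[0,0,0]]}'
python3 look.py w4
```

```text
t: 5.75
position: [462.9, 402.3, 27.6]
ee_rot: [-1.57, 0.083, -0.083]
ft_force: [-0.1, 0.5, 0.3]
finger_gap: 0.5
t: 6.42
position: [462.2, 395.1, 27.6]
ee_rot: [-1.569, 0.082, -0.082]
ft_force: [0.0, -0.3, -0.3]
finger_gap: 0.5
6.4167 [462.2414868  395.11984885  27.60573156] [ 0.03654754 -0.33144212 -0.32136613] [[0.994, -0.0, 0.105], [-0.105, 0.0, 0.994], [-0.0, -1.0, 0.0]] [0.51 0.45 1.63 0.   1.06 0.61]
clamp [(0.78, [261.0, 349.0], 1321)]
tile [(0.84, [225.3, 84.2], 23341), (0.64, [316.6, 347.4], 2194)]
lever_knob []
pad []
```

```bash
python3 -m inch '{"hand":[0,0,0,0,0,0,0,0],"offset":[[0,0,-2],[0,0,0],[-0.1,-1,0],[-0.1,-1,0],[-0.1,-1,0],[-0.1,-1,0],[-0.1,-1,0],[-0.1,-1,0]],"angular":[[0,0,0],[0,0,0],[0,0,0],[0,0,0],[0,0,0],[0,0,0],[0,0,0],[0,0,0]]}'
python3 -m inch '{"hand":[0,0,0,0,0,0,0],"offset":[[-0.1,-1,0],[-0.1,-1,0],[-0.1,-1,0],[-0.1,-1,0],[-0.1,-1,0],[-0.1,-1,0],[-0.1,-1,0]],"angular":[[0,0,0],[0,0,0],[0,0,0],[0,0,0],[0,0,0],[0,0,0],[0,0,0]]}'
```

```text
t: 7.33
position: [461.7, 389.1, 25.6]
ee_rot: [-1.569, 0.082, -0.083]
ft_force: [0.3, 1.0, -0.3]
finger_gap: 0.2
t: 7.92
position: [460.9, 382.1, 25.6]
ee_rot: [-1.569, 0.082, -0.082]
ft_force: [-0.0, -0.1, -0.5]
finger_gap: 0.5
```

Run:
```python
from h import *
c=capture("scene");a=c["img"][230:370,130:330];cv2.imwrite("pics/s5.png",cv2.resize(a,None,fx=4,fy=4,interpolation=2))
c=capture("wrist");cv2.imwrite("pics/w5.png",c["img"])
```

```text
(no output)
```

View pics/s5.png

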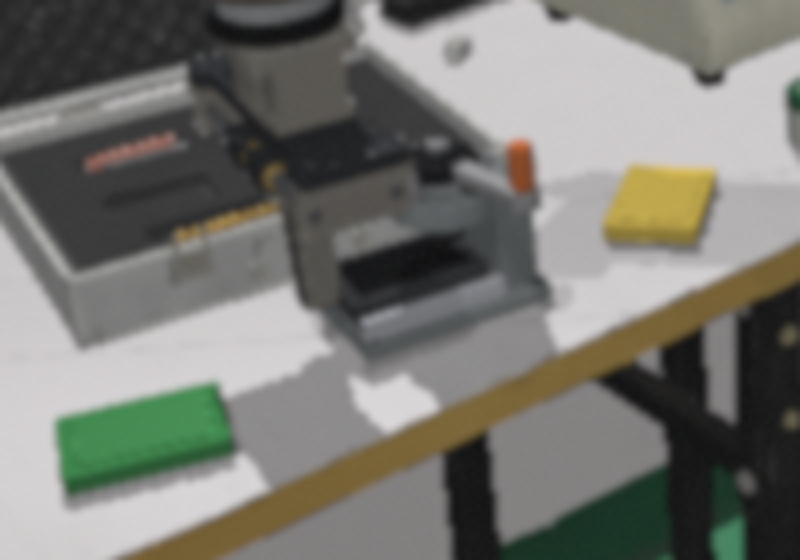

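View pics/w5.png

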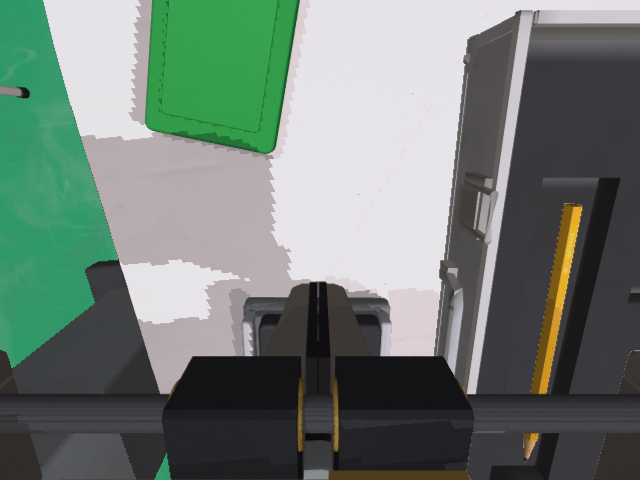

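The scene crop shows the fingers against the black tile's near end at about (335,290), with the tile partly pushed in. About 6 mm remain.

```bash
python3 -m inch '{"hand":[0,0,0,0],"offset":[[-0.1,-1,0],[-0.1,-1,0],[-0.1,-1,0],[-0.1,-1,0]],"angular":[[0,0,0],[0,0,0],[0,0,0],[0,0,0]]}'
for i in 1; do python3 -m inch '{"hand":[0,0],"offset":[[-0.05,-0.5,0],[-0.05,-0.5,0]],"angular":[[0,0,0],[0,0,0]]}'; done
```

```text
t: 8.35
position: [460.6, 378.2, 25.7]
ee_rot: [-1.569, 0.082, -0.083]
ft_force: [0.2, 0.8, 1.0]
finger_gap: 0.7
t: 8.52
position: [460.4, 377.2, 25.6]
ee_rot: [-1.569, 0.083, -0.083]
ft_force: [0.3, 0.9, -0.8]
finger_gap: 0.7
```

```bash
python3 -m inch '{"hand":[0],"offset":[[-0.05,-0.5,0]],"angular":[[0,0,0]]}'; python3 -c "
from h import *
print(ctrl.read_state()['ft_force'])"
```

```text
t: 8.6
position: [460.4, 376.7, 25.6]
ee_rot: [-1.569, 0.082, -0.083]
ft_force: [0.3, 0.7, -0.9]
finger_gap: 0.1
[ 0.30922049  0.66714216 -0.9031841 ]
```

```bash
python3 -m inch '{"hand":[0],"offset":[[-0.03,-0.3,0]],"angular":[[0,0,0]]}'|grep -E "pos|force"
```

```text
position: [460.4, 376.4, 25.6]
ft_force: [-0.4, 1.9, 0.2]
```

```bash
python3 -m inch '{"hand":[0],"offset":[[-0.03,-0.3,0]],"angular":[[0,0,0]]}'|grep -E "pos|force"
```

```text
position: [460.4, 376.1, 25.6]
ft_force: [0.2, 1.4, 0.2]
```

```bash
python3 -m inch '{"hand":[0],"offset":[[-0.03,-0.3,0]],"angular":[[0,0,0]]}'|grep -E "pos|force"
```

```text
position: [460.3, 375.8, 25.6]
ft_force: [0.0, 0.1, -0.1]
```

```bash
python3 -m inch '{"hand":[0],"offset":[[-0.03,-0.3,0]],"angular":[[0,0,0]]}'|grep -E "pos|force"
```

```text
position: [460.4, 375.7, 25.7]
ft_force: [0.8, 2.9, -0.9]
```

```bash
python3 -m inch '{"hand":[0],"offset":[[-0.03,-0.3,0]],"angular":[[0,0,0]]}'|grep -E "pos|force"
```

```text
position: [460.5, 375.7, 25.7]
ft_force: [0.5, 4.1, -0.6]
```

```bash
python3 -m inch '{"hand":[0],"offset":[[-0.03,-0.3,0]],"angular":[[0,0,0]]}'|grep -E "pos|force"
```

```text
position: [460.5, 375.6, 25.8]
ft_force: [0.8, 6.3, -0.9]
```

The push stopped at TCP clamp y of about 77.8, where I expected 78, with the force up to about 6 N. The tile is on the fence. Next I back off, rise, turn and go above the knob.

```bash
python3 -m inch '{"hand":[0,0,0,0,0,0,0.5,0.5,0.5,0.5,0.5,0.5,0.5,0.5,0.5,0.5,0.5,0.5,0.5],"offset":[[0.5,5,0],[1.5,15,0],[0,0,38],[0,0,40],[0,0,40],[0,0,40],[-6.4,-8.3,2],[-6.4,-8.3,0],[-6.4,-8.3,0],[-6.4,-8.3,0],[-6.4,-8.3,0],[-6.4,-8.3,0],[-6.4,-8.3,0],[-6.4,-8.3,0],[-6.4,-8.3,0],[-6.4,-8.3,0],[-6.4,-8.3,0],[-6.4,-8.3,0],[-6.4,-8.3,0]],"angular":[[0,0,0],[0,0,0],[0,0,0],[0,0,0],[0,0,0],[0,0,0],[0,0,0.1208],[0,0,0.1208],[0,0,0.1208],[0,0,0.1208],[0,0,0.1208],[0,0,0.1208],[0,0,0.1208],[0,0,0.1208],[0,0,0.1208],[0,0,0.1208],[0,0,0.1208],[0,0,0.1208],[0,0,0.1208]]}' 25
python3 look.py w6
python3 - <<'E'
from h import *
for n,(x,y) in dict(scene=(130,230)).items():
    a=capture(n)["img"][y:y+140,x:x+200];cv2.imwrite(f"pics/s6.png",cv2.resize(a,None,fx=4,fy=4,interpolation=2))
E
```

```text
t: 10.68
position: [378.4, 286.2, 185.4]
ee_rot: [-1.255, -1.134, 1.137]
ft_force: [-0.7, 0.0, 0.4]
finger_gap: 45.9
10.6833 [378.39653034 286.18830315 185.44461896] [-0.6626653   0.03253091  0.42454349] [[0.099, -0.001, -0.995], [0.995, -0.002, 0.099], [-0.002, -1.0, 0.001]] [ 0.39 -0.08  1.9  -0.    1.32 -1.08]
clamp [(0.94, [324.6, 295.6], 9017)]
tile [(0.93, [544.5, 248.2], 5813), (0.62, [384.1, 273.0], 1616), (0.6, [183.2, 295.3], 4918), (0.23, [329.9, 293.3], 9170)]
lever_knob [(0.71, [330.2, 308.2], 3628)]
pad []
```

View pics/w6.png

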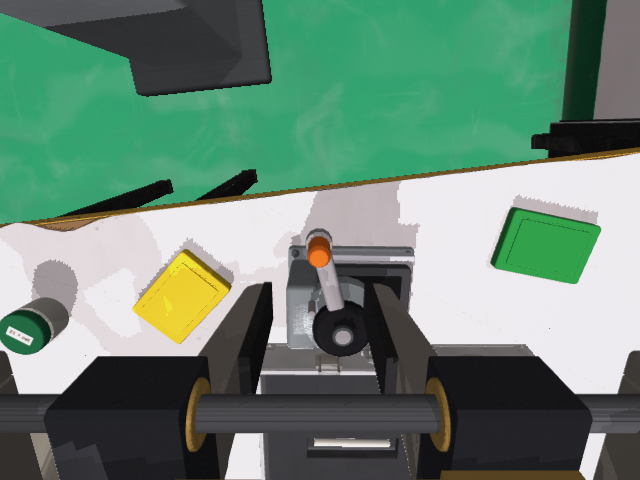

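View pics/s6.png

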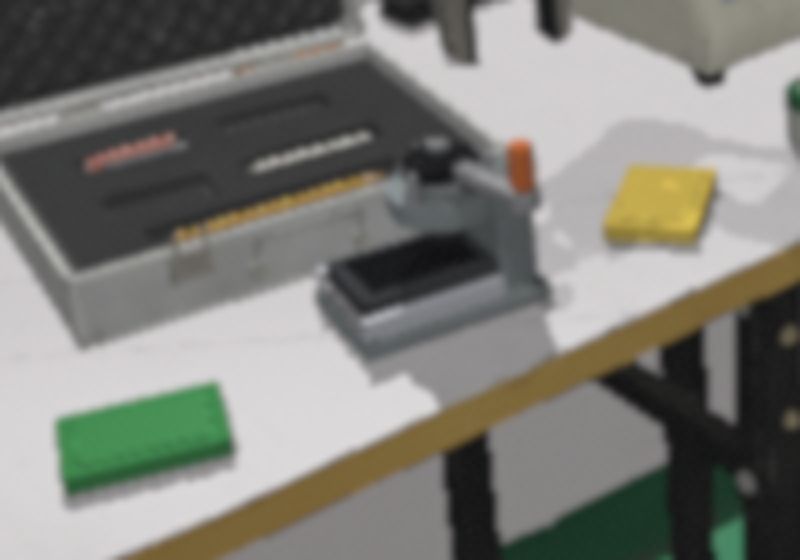

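The wrist view shows the orange knob at (319,257) between the open fingers and the hub at (342,335). The tile's near end, at about (411,265), now lies within the bed. The scene crop agrees: the tile is inside the bed.

Run:
```python
from h import *
c={"camera_matrix":np.load("K.npy")};T=np.load("w6.npy")
print("knob",atz(c,(318.5,257),128,T),"screw",atz(c,(343,337),105,T)); print("tile nearcorner",atz(c,(411,264),32,T),"other?",atz(c,(408,297),32,T))
a=cv2.imread("pics/w6.png")[210:360,280:430];cv2.imwrite("pics/w6c.png",cv2.resize(a,None,fx=4,fy=4,interpolation=2))
```

```text
knob [377.39710099 286.52260775 128.        ] screw [452.26667648 297.98359472 105.        ]
tile nearcorner [426.99667487 368.05308678  32.        ] other? [460.47240242 364.33080602  32.        ]
```

View pics/w6c.png

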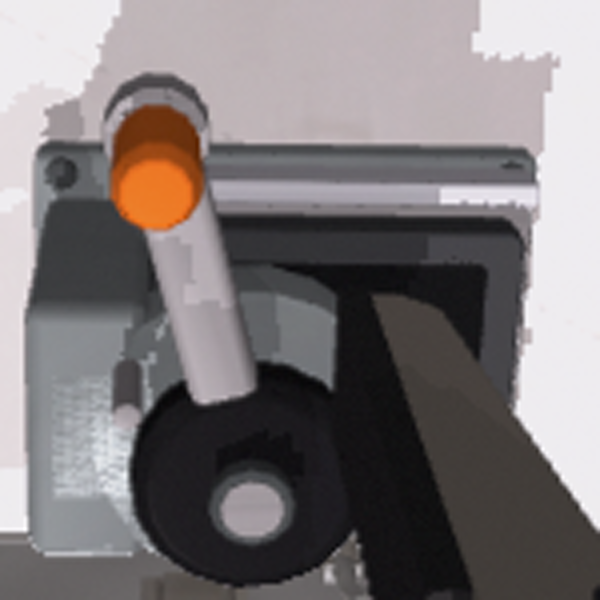

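```bash
python3 -m inch '{"hand":[0.5,0.5,0.5,0.5,0.5,0.1,0.1,0.1,0.1,0.1],"offset":[[0,0.4,-30],[0,0.4,-30],[0,0,-15],[0,0,-7],[0,0,0],[0,0,0],[0,0,0],[0,0,0],[0,0,0],[0,0,0]],"angular":[[0,0,0],[0,0,0],[0,0,0],[0,0,0],[0,0,0],[0,0,0],[0,0,0],[0,0,0],[0,0,0],[0,0,0]]}' 25
python3 -c "
from h import *
s=ctrl.read_state();print(s['finger_gap'],s['ft_force'])"
```

```text
t: 11.82
position: [379.6, 288.0, 104.4]
ee_rot: [-1.258, -1.133, 1.13]
ft_force: [-0.5, -1.1, 2.1]
finger_gap: 14.6
14.590403723702446 [-0.48335617 -1.12287595  2.05906099]
```

```bash
cat > arc.py <<'E'
import sys
from h import *
# arc.py th_end n : increments from the present measured angle
C=np.array([452.5,298.1]);ex=np.array([.9942,-.108]);ey=np.array([.108,.9942])
s=ctrl.read_state();r=s["position"][:2]-C;th0=np.arctan2(r@ey,-(r@ex))
f=s["ft_force"][:2];tang=np.sin(th0)*ex+np.cos(th0)*ey;rad=-np.cos(th0)*ex+np.sin(th0)*ey
print("t",s["t"],"th",th0.round(3),"R",np.hypot(*r).round(1),"Ftan",(-f@tang).round(2),"Frad",(-f@rad).round(2),"gap",s["finger_gap"].round(1),"z",s["position"][2].round(1))
if len(sys.argv)>1:
    e=float(sys.argv[1]);n=int(sys.argv[2]);R0=np.hypot(*r)
    th=np.linspace(th0,e,n+1);P=np.array([R0*(-np.cos(t)*ex+np.sin(t)*ey) for t in th]);print(np.diff(P,axis=0).round(1).tolist())
E
python3 arc.py 0.55 12
```

```text
Traceback (most recent call last):
  File "arc.py", line 7, in <module>
    print("t",s["t"],"th",th0.round(3),"R",np.hypot(*r).round(1),"Ftan",(-f@tang).round(2),"Frad",(-f@rad).round(2),"gap",s["finger_gap"].round(1),"z",s["position"][2].round(1))
                                                                                                                          ^^^^^^^^^^^^^^^^^^^^^
AttributeError: 'float' object has no attribute 'round'
```

```bash
sed -i 's/s\["finger_gap"\].round(1)/round(s["finger_gap"],1)/' arc.py; python3 arc.py 0.55 12
```

```text
t 11.8167 th -0.245 R 73.6 Ftan 1.05 Frad -0.63 gap 14.6 z 104.4
[[-0.5, 4.8], [-0.2, 4.9], [0.1, 4.9], [0.5, 4.9], [0.8, 4.8], [1.1, 4.7], [1.4, 4.7], [1.7, 4.6], [2.0, 4.4], [2.3, 4.3], [2.6, 4.1], [2.9, 4.0]]
```

```bash
python3 -m inch '{"hand":[0.1,0.1,0.1,0.1],"offset":[[-0.5,4.8,0],[-0.2,4.9,0],[0.1,4.9,0],[0.5,4.9,0]],"angular":[[0,0,0],[0,0,0],[0,0,0],[0,0,0]]}'|grep force; python3 arc.py
python3 -m inch '{"hand":[0.1,0.1,0.1,0.1],"offset":[[0.8,4.8,0],[1.1,4.7,0],[1.4,4.7,0],[1.7,4.6,0]],"angular":[[0,0,0],[0,0,0],[0,0,0],[0,0,0]]}'|grep force; python3 arc.py
```

```text
ft_force: [0.2, -5.1, 7.7]
t 12.15 th 0.022 R 73.5 Ftan 4.99 Frad 0.88 gap 15.0 z 104.4
ft_force: [-1.3, -6.2, 9.1]
t 12.4833 th 0.281 R 73.6 Ftan 6.23 Frad 1.1 gap 15.0 z 104.3
```

```bash
python3 -m inch '{"hand":[0.1,0.1,0.1,0.1,0.1],"offset":[[2.0,4.4,1],[2.3,4.3,1],[2.6,4.1,0],[2.7,3.8,0],[0,0,0]],"angular":[[0,0,0],[0,0,0],[0,0,0],[0,0,0],[0,0,0]]}'|grep force; python3 arc.py -0.58 16
```

```text
ft_force: [0.8, -4.8, -0.9]
t 12.9 th 0.53 R 73.9 Ftan 3.36 Frad 3.47 gap 14.5 z 104.5
[[-2.9, -4.2], [-2.6, -4.4], [-2.3, -4.6], [-2.0, -4.7], [-1.6, -4.9], [-1.3, -5.0], [-1.0, -5.0], [-0.6, -5.1], [-0.2, -5.1], [0.1, -5.1], [0.5, -5.1], [0.8, -5.1], [1.2, -5.0], [1.5, -4.9], [1.8, -4.8], [2.2, -4.6]]
```

Free effort is about 5 N and there is no vertical load now. Return stroke.

```bash
python3 -m inch '{"hand":[0.1,0.1,0.1,0.1,0.1,0.1,0.1,0.1],"offset":[[-2.9,-4.2,0],[-2.6,-4.4,0],[-2.3,-4.6,0],[-2.0,-4.7,0],[-1.6,-4.9,0],[-1.3,-5.0,0],[-1.0,-5.0,0],[-0.6,-5.1,0]],"angular":[[0,0,0],[0,0,0],[0,0,0],[0,0,0],[0,0,0],[0,0,0],[0,0,0],[0,0,0]]}'|grep force; python3 arc.py
python3 -m inch '{"hand":[0.1,0.1,0.1,0.1,0.1,0.1,0.1,0.1],"offset":[[-0.2,-5.1,0],[0.1,-5.1,0],[0.5,-5.1,0],[0.8,-5.1,0],[1.2,-5.0,0],[1.5,-4.9,0],[1.8,-4.8,0],[2.2,-4.6,0]],"angular":[[0,0,0],[0,0,0],[0,0,0],[0,0,0],[0,0,0],[0,0,0],[0,0,0],[0,0,0]]}'|grep force; python3 arc.py 0.58 16
```

```text
ft_force: [5.8, 1.4, -10.7]
t 13.5667 th -0.024 R 73.8 Ftan -1.93 Frad 5.66 gap 15.4 z 104.7
ft_force: [2.4, 3.6, -11.0]
t 14.2333 th -0.569 R 74.0 Ftan -2.19 Frad 3.8 gap 14.9 z 104.7
[[-2.2, 4.8], [-1.8, 5.0], [-1.5, 5.1], [-1.1, 5.2], [-0.7, 5.3], [-0.4, 5.3], [0.0, 5.3], [0.4, 5.3], [0.8, 5.3], [1.2, 5.2], [1.5, 5.1], [1.9, 5.0], [2.2, 4.8], [2.6, 4.6], [2.9, 4.4], [3.2, 4.2]]
```

```bash
python3 -m inch '{"hand":[0.1,0.1,0.1,0.1,0.1],"offset":[[-1.6,4.8,-0.7],[-1.8,5.0,0],[-1.5,5.1,0],[-1.1,5.2,0],[-0.7,5.3,0]],"angular":[[0,0,0],[0,0,0],[0,0,0],[0,0,0],[0,0,0]]}'|grep force; python3 arc.py
python3 -m inch '{"hand":[0.1,0.1,0.1],"offset":[[-0.4,5.3,0],[0,5.3,0],[0.4,5.3,0]],"angular":[[0,0,0],[0,0,0],[0,0,0]]}'|grep force; python3 arc.py
python3 -m inch '{"hand":[0.1,0.1],"offset":[[0.8,5.3,0],[1.2,5.2,0]],"angular":[[0,0,0],[0,0,0]]}'|grep force; python3 arc.py 0.58 6
```

```text
ft_force: [0.1, -5.4, -3.9]
t 14.65 th -0.215 R 73.5 Ftan 5.42 Frad -0.47 gap 14.9 z 104.6
ft_force: [-1.5, -5.2, -4.8]
t 14.9 th 0.006 R 73.5 Ftan 5.33 Frad -0.86 gap 14.8 z 104.6
ft_force: [-1.4, -5.6, -2.9]
t 15.0667 th 0.153 R 73.5 Ftan 5.78 Frad 0.06 gap 15.2 z 104.6
[[1.5, 5.0], [1.9, 4.9], [2.2, 4.7], [2.6, 4.6], [2.9, 4.4], [3.2, 4.2]]
```

```bash
python3 -m inch '{"hand":[0.1,0.1],"offset":[[1.5,5,0],[1.9,4.9,0]],"angular":[[0,0,0],[0,0,0]]}'|grep force; python3 arc.py
```

```text
ft_force: [-2.7, -4.4, -3.9]
t 15.2333 th 0.297 R 73.5 Ftan 5.07 Frad -0.72 gap 15.0 z 104.6
```

```bash
python3 -m inch '{"hand":[0.1,0.1],"offset":[[2.2,4.7,0],[2.6,4.6,0]],"angular":[[0,0,0],[0,0,0]]}'|grep force; python3 arc.py
```

```text
ft_force: [-2.3, -4.5, -2.7]
t 15.4 th 0.441 R 73.6 Ftan 5.02 Frad 0.38 gap 15.1 z 104.6
```

```bash
python3 -m inch '{"hand":[0.1,0.1],"offset":[[2.9,4.4,0],[2.9,3.9,0]],"angular":[[0,0,0],[0,0,0]]}'|grep force; python3 arc.py -0.58 16
python3 - <<'E'
from h import *
a=capture("scene")["img"][255:320,200:280];cv2.imwrite(f"pics/s7.png",cv2.resize(a,None,fx=8,fy=8,interpolation=2))
E
```

```text
ft_force: [-2.5, -3.7, -3.3]
t 15.5667 th 0.58 R 73.7 Ftan 4.46 Frad 0.45 gap 14.7 z 104.5
[[-3.2, -4.2], [-2.9, -4.5], [-2.6, -4.7], [-2.2, -4.8], [-1.9, -5.0], [-1.5, -5.1], [-1.1, -5.2], [-0.8, -5.3], [-0.4, -5.3], [0.0, -5.3], [0.4, -5.3], [0.8, -5.3], [1.2, -5.2], [1.5, -5.1], [1.9, -5.0], [2.3, -4.8]]
```

View pics/s7.png

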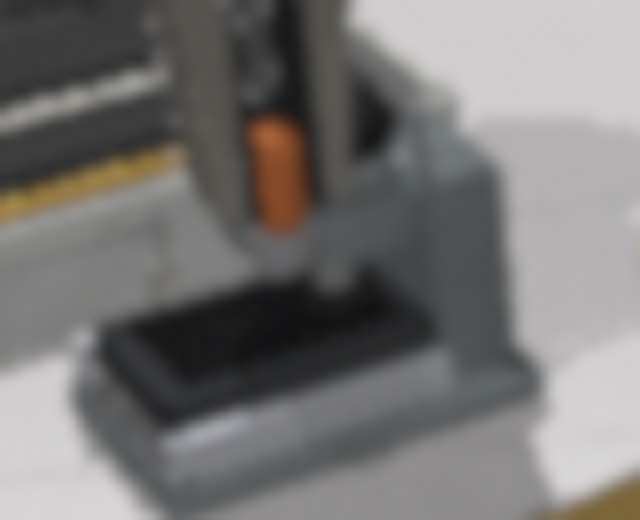

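The crop shows the orange knob gripped at (280,175). The pad is visible at (335,275), lower now, close above the tile but not yet bearing. Third swing: back first, then forward in small bites.

```bash
python3 -m inch '{"hand":[0.1,0.1,0.1,0.1,0.1,0.1,0.1,0.1,0.1,0.1,0.1,0.1,0.1,0.1,0.1,0.1],"offset":[[-3.2,-4.2,0],[-2.9,-4.5,0],[-2.6,-4.7,0],[-2.2,-4.8,0],[-1.9,-5,0],[-1.5,-5.1,0],[-1.1,-5.2,0],[-0.8,-5.3,0],[-0.4,-5.3,0],[0,-5.3,0],[0.4,-5.3,0],[0.8,-5.3,0],[1.2,-5.2,0],[1.5,-5.1,0],[1.9,-5,0],[2.2,-4.7,0]],"angular":[[0,0,0],[0,0,0],[0,0,0],[0,0,0],[0,0,0],[0,0,0],[0,0,0],[0,0,0],[0,0,0],[0,0,0],[0,0,0],[0,0,0],[0,0,0],[0,0,0],[0,0,0],[0,0,0]]}'|grep force; python3 arc.py 0.58 24
```

```text
ft_force: [-4.2, -2.1, -8.6]
t 16.95 th -0.599 R 73.5 Ftan -0.1 Frad -4.69 gap 15.2 z 104.7
[[-1.6, 3.2], [-1.5, 3.3], [-1.3, 3.4], [-1.1, 3.4], [-1.0, 3.5], [-0.8, 3.5], [-0.6, 3.6], [-0.4, 3.6], [-0.3, 3.6], [-0.1, 3.6], [0.1, 3.6], [0.3, 3.6], [0.4, 3.6], [0.6, 3.6], [0.8, 3.5], [1.0, 3.5], [1.1, 3.4], [1.3, 3.4], [1.5, 3.3], [1.6, 3.2], [1.8, 3.1], [1.9, 3.0], [2.1, 2.9], [2.2, 2.8]]
```

```bash
python3 -m inch '{"hand":[0.1,0.1,0.1,0.1],"offset":[[-2.0,3.2,-0.5],[-1.5,3.3,0],[-1.3,3.4,0],[-1.1,3.4,0]],"angular":[[0,0,0],[0,0,0],[0,0,0],[0,0,0]]}'|grep force; python3 arc.py
```

```text
ft_force: [-3.7, -7.7, -5.4]
t 17.2833 th -0.412 R 73.3 Ftan 6.22 Frad -5.87 gap 15.1 z 104.6
```

```bash
python3 -m inch '{"hand":[0.1,0.1,0.1],"offset":[[-1,3.5,0],[-0.8,3.5,0],[-0.6,3.6,0]],"angular":[[0,0,0],[0,0,0],[0,0,0]]}'|grep force; python3 arc.py
```

```text
ft_force: [-3.8, -5.7, -5.4]
t 17.5333 th -0.259 R 73.2 Ftan 5.06 Frad -4.64 gap 14.9 z 104.6
```

```bash
python3 -m inch '{"hand":[0.1,0.1],"offset":[[-0.4,3.6,0],[-0.3,3.6,0]],"angular":[[0,0,0],[0,0,0]]}'|grep force; python3 arc.py
```

```text
ft_force: [-4.3, -7.2, -4.1]
t 17.7 th -0.166 R 73.2 Ftan 6.98 Frad -4.7 gap 14.9 z 104.6
```

```bash
python3 -m inch '{"hand":[0.1,0.1],"offset":[[-0.1,3.6,0],[0.1,3.6,0]],"angular":[[0,0,0],[0,0,0]]}'|grep force; python3 arc.py
```

```text
ft_force: [-4.8, -10.8, -3.5]
t 17.8667 th -0.075 R 73.2 Ftan 10.99 Frad -4.39 gap 15.0 z 104.6
```

```bash
python3 -m inch '{"hand":[0.1],"offset":[[0,0,0]],"angular":[[0,0,0]]}'|grep force; python3 arc.py;  python3 -m inch '{"hand":[0.1],"offset":[[0,0,0]],"angular":[[0,0,0]]}'|grep force; python3 arc.py
```

```text
ft_force: [-4.7, -9.6, -2.5]
t 17.95 th -0.071 R 73.2 Ftan 9.73 Frad -4.33 gap 15.4 z 104.6
ft_force: [-4.4, -9.4, -2.6]
t 18.0333 th -0.074 R 73.2 Ftan 9.51 Frad -4.07 gap 15.0 z 104.6
```

The effort is now about 9.6 to 11 N against about 5.2 N free, which is twice. I stop here, let go and rise.

```bash
python3 -m inch '{"hand":[0.4,0.4,0.4,0.4,0.4,0.4,0.4,0.4,0.4,0.4,0.4,0.4],"offset":[[0,0,0],[0,0,0],[0,0,0],[0,0,0],[0,0,0],[0,0,15],[0,0,30],[0,0,35],[0,0,35],[0,0,0],[0,0,0],[0,0,0]],"angular":[[0,0,0],[0,0,0],[0,0,0],[0,0,0],[0,0,0],[0,0,0],[0,0,0],[0,0,0],[0,0,0],[0,0,0],[0,0,0],[0,0,0]]}'; python3 look.py w8
python3 - <<'E'
from h import *
a=capture("scene")["img"][255:320,200:280];cv2.imwrite(f"pics/s8.png",cv2.resize(a,None,fx=8,fy=8,interpolation=2))
E
```

```text
t: 19.03
position: [379.4, 303.1, 219.9]
ee_rot: [-1.258, -1.133, 1.129]
ft_force: [0.0, -0.2, 0.8]
finger_gap: 36.5
19.0333 [379.4175754  303.13841256 219.85946767] [ 0.04238576 -0.21734152  0.84042874] [[0.105, 0.002, -0.994], [0.994, 0.001, 0.105], [0.001, -1.0, -0.002]] [ 0.42 -0.08  1.84  0.    1.39 -1.04]
clamp [(0.93, [314.1, 277.8], 7553)]
tile [(0.92, [178.8, 284.2], 4298), (0.9, [360.0, 263.0], 1598), (0.57, [509.4, 236.7], 4993), (0.28, [314.5, 278.4], 7739)]
lever_knob [(0.94, [308.7, 290.5], 3267)]
pad []
```

View pics/w8.png

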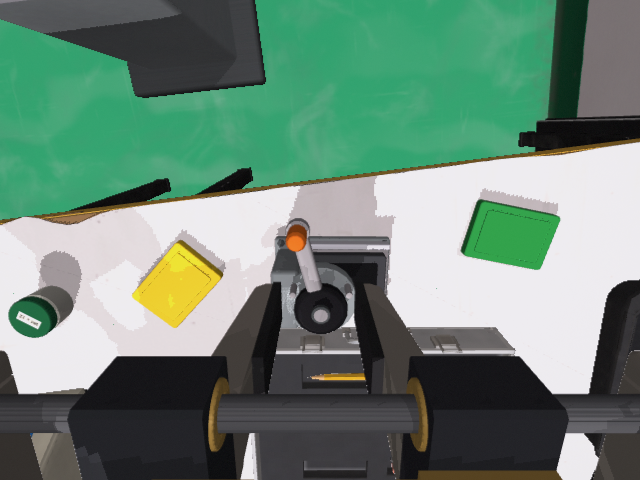

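View pics/s8.png

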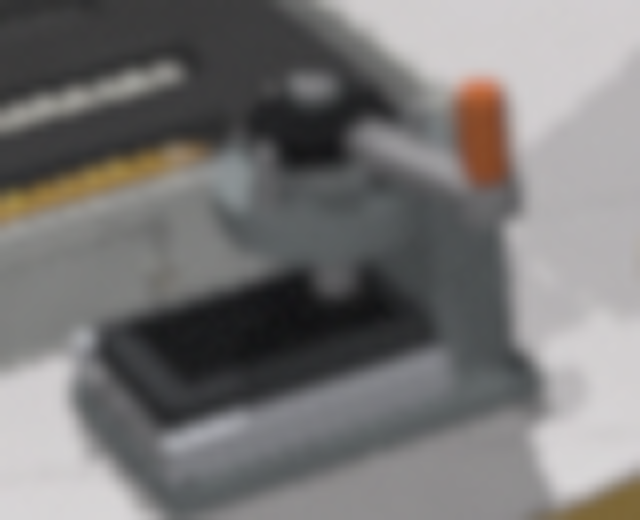

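The wrist view shows the hand free of the knob (297,238) and the tile's near end inside the bed at about (385,252). The scene crop shows the pad down on the tile at (335,285). The pot and decoys are in place.

Run:
```python
from h import *
c={"camera_matrix":np.load("K.npy")};T=np.load("w8.npy")
C=np.array([452.5,298.1]);ex=np.array([.9942,-.108]);ey=np.array([.108,.9942])
for n,p,z in [("corner",(385,252),32),("knob",(296.5,238),128)]:
    q=atz(c,p,z,T)[:2]-C;print(n,q@ex,q@ey)
ctrl.job_done()
```

```text
corner -32.55626597082457 65.92418865759257
knob -76.49570935565261 -18.540840820038348
the job is handed in; nothing more can be done
```

I slid the tile against the fence, tightened the clamp in three swings, let go of the lever and handed the job in at about 19 s. No verdict was reported.

- **Tile:** I pushed it about 19 mm with closed fingers. It stopped within 0.2 mm of the expected home position, and the force never read above about 6 N. The last wrist view put its near corner at clamp y of about 66 to 67 mm, where 68 mm is home. That is within the calibration error. I did not measure its final angle.
- **Lever:** It ran free at about 5.2 N. On the third swing the effort rose to 11 N while moving and 9.5 to 9.7 N when held, about twice the free effort, so I stopped. By the given rule that is roughly 55 to 70 N on the tile, but I could not measure the pad force directly.
- **Other things:** The last pictures show the hand clear, the pad on the tile, and the pot and the look-alike tiles in place. I did not check the chuck, rubber block or pencil again, but the arm did not go near them after its first pass high overhead.

**One disagreement:** after I let go, the knob was seen at a lever angle of about -0.24 rad, against -0.07 rad when I stopped. It probably ran back in the ratchet's idle direction when the fingers opened. I could not confirm that the screw held, except that the pad still looked seated on the tile.

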